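Pack turned stopper blanks head to tail in the tray

TASK

The hat-shaped wooden stopper blanks go into the plywood tray in one row, alternately brim down and brim up so that their brims overlap; one already stands brim down at one end. First set the loose brim-down blank, as it stands, at the empty end, then set the brim-up blank of the same small size, as it stands, between the two with its crown down on the tray floor. The larger brim-up blank does not belong in this tray.

Things in the scene. Friction and masses are not known exactly. Their poses are not given: they have to be found in the camera images.
- tray: fixed shallow plywood tray, outside 96 (its x) by 210 (its y) by 17 mm high (plus a 6 mm dark cleat on each end), walls 6 mm; inside 84 by 198 mm with the floor 6 mm above its underside. Origin: centre of its underside, on the table; z up, y along the row. The row's places are at y = -60 mm (already taken), 0 (for the brim-up blank) and +60 mm (the empty end), at x = 0. Three blanks side by side the same way round (3 x 68 mm) do not fit.
- blank_packed: turned solid wooden blank shaped like a hat, loose, standing brim down at the -y end of the tray: round brim 68 mm in diameter and 10 mm thick, above it a round crown 34 mm in diameter; 56 mm high in all; 45 g. Origin: centre of its underside (the brim's flat face); z up along its axis.
- blank_down: the loose blank that stands brim down on the table, same shape and size as the packed one: brim 68 mm across from 0 to 10 mm height, crown 34 mm across from 10 to 56 mm height (grasp the crown); 45 g. Origin: centre of its underside (the brim's flat face); z up along its axis.
- blank_up: the small blank that stands upside down, brim up, on the table: crown 34 mm across from 0 to 46 mm height, brim 68 mm across from 46 to 56 mm height (grasp across the brim, which is 68 mm wide); 45 g. Origin: centre of its underside (the crown's end face, 34 mm across); z up along its axis. A larger blank (brim 84 mm, 72 mm high), also brim up, stands near it and is not wanted.
Mind the look-alikes: they are no part of the job. Leave any purple look-alike of the blank_up alone.

How it is judged:
On the way:
1. the brim-down blank stands flat on the tray floor at the empty end, let go (y of blank_down in the frame of tray between 0.035 and 0.08 m and x of blank_down in the frame of tray between -0.02 and 0.02 m and z of blank_down in the frame of tray below 0.011 m and angle between blank_down's own z axis and vertical below 0.14 rad and contact force between blank_down and the fingers below 0.05 N), for 0.2 s.
At the end, for the whole second after the job is handed in: All three small blanks rest on the tray floor (within 5 mm, upright within 8 degrees): the two brim-down ones at opposite ends (over 35 mm from the centre along the row, within 20 mm of the middle line), the brim-up one between them (within 20 mm of the centre along the row) (y of blank_down in the frame of tray between 0.035 and 0.08 m and x of blank_down in the frame of tray between -0.02 and 0.02 m and z of each of blank_down, blank_up, blank_packed in the frame of tray below 0.011 m and angle between each of blank_down, blank_up, blank_packed's own z axis and vertical below 0.14 rad and y of blank_up in the frame of tray between -0.02 and 0.02 m and x of blank_up in the frame of tray between -0.03 and 0.03 m and y of blank_packed in the frame of tray between -0.08 and -0.035 m and x of blank_packed in the frame of tray between -0.02 and 0.02 m and linear speed of each of blank_up, blank_down below 0.02 m/s); the robot touches nothing.
It also fails if it takes over 54 s, if anything falls off the work surface, if the arm or the gripper's body presses on something with over 40 N, if the wrist force passes 120 N, or if a joint passes its speed limit or range.

ROBOT

A 7-joint arm with a two-finger parallel gripper is mounted at the origin on a cart in front of the work surface, level with it; the furniture and walls round the work are solid. World frame = base frame: x ahead of the robot, y to its left, z up, the work surface at z = 0. Lengths are in m, angles in rad, forces in N, time in s.
With the tool pointing down it reaches from about 0.35 to 0.9 m from the base axis. Payload 8.1 kg.
Tool frame: the origin (TCP) lies at the centre of the arm's flange, where the gripper is bolted on; the fingertips stand 178 mm ahead of it and the grasp point (between the pads) lies 159 mm ahead of it; z points along the fingers, y is the line along which they close (so a half turn about z gives the same grasp; the last joint's range is limited). The gripper opens to 92 mm and grips with 3 to 60 N. Pads are 19 mm wide; open, the fingers measure 130 mm over their backs; the gripper's body (75 mm by 190 mm) begins 47 mm behind the grasp point.
Start: joints at [-1.266, 0.434, 0.025, 1.573, -0.012, 1.134, -0.075], TCP at [0.248, 0.574, 0.405] pointing down, gripper open.
Joint ranges: [-2.62, 2.62], [-0.44, 2.09], [-1.27, 1.32], [0.08, 2.57], [-1.32, 4.46], [0.12, 2], [-2.74, 2.74]. Speed limits (rad/s): [2.22, 2.22, 3.01, 3.01, 3.14, 3.14, 3.14].

INTERFACE

Orientations are given as a rotation vector (axis times angle).
In Python, from cell import arm gives the robot as it stands. The module is installed in compiled form; this text tells all that it offers.
- The arm moves only by the shell command python3 -m inch 'ROWS' [FORCE]. ROWS is text: rows parted by semicolons, each of 5 numbers parted by spaces: the shift along the tool's x, y, z in m, then the turn about the tool's z in rad, then the finger opening in m, from 0 to 0.0918. In form: x y z roll fingers; .... A call has 1 to 5 rows; each row is the pose to reach, as a shift and turn from the pose commanded when the call began, along the tool's axes at that moment; what a row does not reach only later rows make up. A row lasts 1/10 s, in which the tool goes at most 50 mm and 8.59 degrees, less where a joint would pass 70% of its speed; a pose out of reach is approached as far as the arm can. A call with a gripper value outside its range is refused whole. The fingers move at their own pace and stop on an object; FORCE is the grip in N (left out, the last holds). Time passes only in rows, so rows that repeat a pose let the fingers close. It gives the time, the measured TCP pose, the force, the opening and the grip force at its end, in the units of the state.
- arm.observe(): the state, without advancing time (a new reading comes with each control period).
- arm.get_image(name): name is "side" or "top"; returns the picture (480x640x3 uint8, red, green, blue); there is no depth.
- arm.get_calibration(name): a dict with "intrinsics" (3x3 intrinsics, pixels), "pose" (4x4, takes a point from camera to world coordinates). Camera axes: x right, y up, looking along -z (the intrinsics and any distortion apply to the point x, -y, -z); pixel columns grow to the right and rows downward; lengths in m; the calibration is good to about 2 mm. A picture is of the moment at which its call begins. get_calibration takes no time and is no camera call.
- arm.sign_off(): hands the job in; it is judged then, once.
Trained networks look in the newest picture that a camera, given by its name, has taken for a name from the list of things; names that differ only in an ending like _2 or _b are one class to them, and where a whole thing is asked for, a point or a joint stands for the part that bears it (a point fixed in the world has none). Each returns a list of dicts, best first, with "conf" (0 to 1); they miss things now and then, are a little off and sometimes report something else, mostly with a low value. They report only what shows in the picture. A call takes as long as a camera call. They do not tell look-alikes from the thing itself.
- arm.look_for(camera, query): "point" ([row, column] in pixels, amid what is visible of it).
- arm.silhouettes(camera, query): "region" (480x640 bool, what is visible of it) and "point" ([row, column] in pixels, amid what is visible of it).
- arm.place_of(camera, query): "point" ([row, column] in pixels: a listed point, or the origin of a listed thing).
The state is a dict: "clock": time; "joints": joint angles; "dq": joint speeds; "joint_efforts": joint torques, N m; "position": TCP position; "ee_rot": TCP orientation; "force": force on the tool from outside, world axes, zero at the start; "ft_torque": the same for the moment, N m; "width": opening from 0.0 (shut) to 1.0 (fully open); "gripper_force": force on a finger pad.
Only numpy, scipy, OpenCV 4.12 (cv2) and the standard library are available. Lean on these libraries where they do the work, as an engineer would, in place of code of your own. Each camera call takes 0.05 s, during which the arm holds its last target. There are 200 camera calls.

## Working session

There is one attempt and no reset: what is moved stays moved. The work goes in short steps, Python scripts to look and compute and a shell command to move; the robot and the scene stay as the last step left them, time stands still between calls to the robot, and variables do not carry over. Pictures are saved under pics/ and viewed, at most 10 in all, crops included, and the job is handed in when it is done.

```bash
mkdir -p pics; cat > h.py <<'E'
import numpy as np, cv2
from cell import arm
def ray(cam,rc,z):
    c=arm.get_calibration(cam);K=np.array(c["intrinsics"]);T=np.array(c["pose"])
    r,q=rc; d=np.linalg.solve(K,[q,r,1.]); d=T[:3,:3]@(d*[1,-1,-1]); o=T[:3,3]
    return o+d*(z-o[2])/d[2]
def proj(cam,p):
    c=arm.get_calibration(cam);K=np.array(c["intrinsics"]);T=np.array(c["pose"])
    q=T[:3,:3].T@(np.array(p)-T[:3,3]); u=K@(q*[1,-1,-1]); return u[1]/u[2],u[0]/u[2]
E
python3 - <<'E'
from h import *
np.set_printoptions(precision=4,suppress=True)
for cam in("top","side"):
    cv2.imwrite(f"pics/{cam}0.png",arm.get_image(cam)[:,:,::-1])
    c=arm.get_calibration(cam);print(cam,c.keys(),np.array(c["pose"])[:3].tolist(),np.array(c["intrinsics"]).tolist())
    for n in("tray","blank_down","blank_up"):
        for d in arm.place_of(cam,n)[:5]: print(n,d["conf"],np.round(d["point"]),ray(cam,d["point"],0))
s=arm.observe();print(s["clock"],s["position"],s["ee_rot"],s["width"],s["force"])
E
```

```text
top dict_keys(['intrinsics', 'pose']) [[-0.013033439271351765, 0.9919404131447934, -0.12603311561211455, 0.48184350546053106], [-0.9998551539013615, -0.014308429598851275, -0.009216293143074344, 0.15981843822633726], [-0.01094534958986449, 0.12589474021003164, 0.9919832224941126, 0.8967268749132677]] [[448.981349380599, 0.0, 317.8483496455371], [0.0, 448.981349380599, 242.61010870843546], [0.0, 0.0, 1.0]]
tray 0.91 [296. 235.] [0.4916 0.334  0.    ]
blank_down 0.65 [208. 409.] [ 0.6632 -0.0183  0.    ]
blank_up 0.71 [230. 342.] [0.6214 0.119  0.    ]
blank_up 0.65 [224. 189.] [0.6385 0.4291 0.    ]
side dict_keys(['intrinsics', 'pose']) [[0.8855130093525518, 0.23959422212024192, -0.39807200227343736, 0.17569871792913208], [-0.4641772681181542, 0.41905009713847685, -0.7803438215623932, -0.6022846620086364], [-0.020153759692786523, 0.8757805802909934, 0.4822885040672399, 0.5103721918589892]] [[535.5129817280098, 0.0, 316.48048425426504], [0.0, 535.5129817280098, 236.34457731388804], [0.0, 0.0, 1.0]]
tray 0.92 [224. 246.] [0.493 0.342 0.   ]
blank_down 0.87 [287. 424.] [ 0.6717 -0.021   0.    ]
blank_up 0.86 [258. 354.] [0.6175 0.116  0.    ]
blank_up 0.64 [193. 293.] [0.6461 0.4368 0.    ]
0.4 [0.2479 0.5737 0.4046] [-0.6363 -3.0764  0.0003] 0.9996832701580575 [0.2618 0.1553 0.6137]
```

View pics/top0.png

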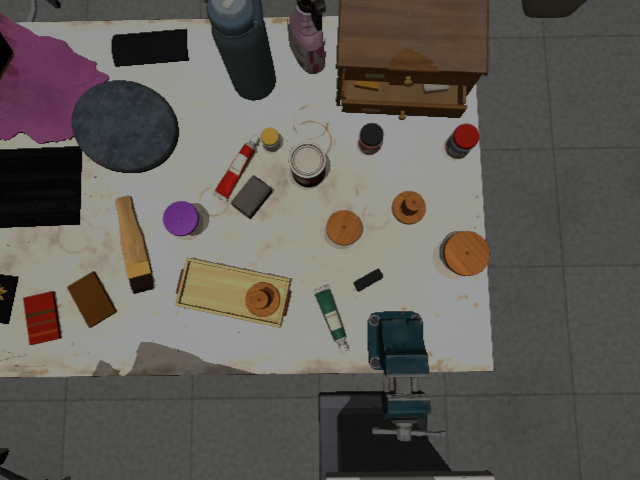

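View pics/side0.png

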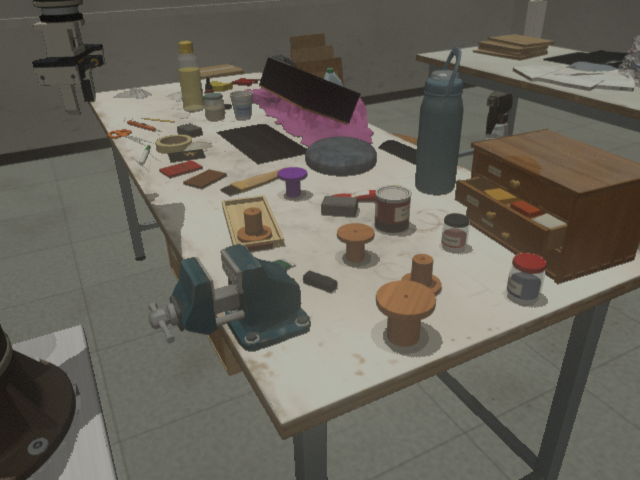

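Candidates for blank_up in the top view are the small brim-up at (228,344), the larger brim-up at (254,466) and the purple look-alike at (218,182). I choose the small wooden one at (228,344). The loose brim-down blank is at (208,409), and the packed one is in the tray's right end at (299,263), so the empty end is at the left.

```bash
cat >> h.py <<'E'
from scipy.spatial.transform import Rotation as R
def circ(cam,mask,z):
    """centre and diameter on plane z of the min enclosing circle of a mask"""
    c=max(cv2.findContours(mask.astype(np.uint8),0,1)[0],key=cv2.contourArea)[:,0]
    P=np.array([ray(cam,(r,q),z)[:2] for q,r in c],np.float32)
    return P
E
python3 - <<'E'
from h import *
np.set_printoptions(precision=4,suppress=True)
im=arm.get_image("top")
for n,z in(("blank_up",.056),("blank_down",.010),("blank_packed",.016),("tray",.017)):
    for d in arm.silhouettes("top",n)[:4]:
        P=circ("top",d["region"],z); print(n,d["conf"],np.round(d["point"]),"circle",cv2.minEnclosingCircle(P),"rect",cv2.minAreaRect(P), "ell",cv2.fitEllipse(P))
        if n=="tray": print("corners",cv2.boxPoints(cv2.minAreaRect(P)).tolist())
s=arm.observe();M=R.from_rotvec(s["ee_rot"]).as_matrix();print(M)
cr=cv2.resize(im[170:340,160:500],None,fx=2.3,fy=2.3,interpolation=cv2.INTER_CUBIC)
cv2.imwrite("pics/crop1.png",cr[:,:,::-1])
E
```

```text
blank_up 0.89 [221. 182.] circle ((0.6396485567092896, 0.4278337359428406), 0.034687649458646774) rect ((0.6398996114730835, 0.4280809164047241), (0.06642867624759674, 0.06512545794248581), 1.1836313009262085) ell ((0.6394999623298645, 0.4284187853336334), (0.06472066044807434, 0.06748106330633163), 132.4145050048828)
blank_up 0.62 [225. 344.] circle ((0.6178302764892578, 0.1199108213186264), 0.0330624096095562) rect ((0.6179324984550476, 0.11864763498306274), (0.06412523239850998, 0.06298138946294785), 25.41994857788086) ell ((0.6175644397735596, 0.11945487558841705), (0.06295129656791687, 0.06428578495979309), 126.88311004638672)
blank_down 0.59 [207. 410.] circle ((0.6643534302711487, -0.014517487958073616), 0.03442022576928139) rect ((0.664064884185791, -0.013825230300426483), (0.06440626084804535, 0.06539555639028549), 89.09923553466797) ell ((0.664276123046875, -0.013913542032241821), (0.06467406451702118, 0.066634401679039), 67.47742462158203)
blank_packed 0.6 [300. 262.] circle ((0.48553335666656494, 0.27850863337516785), 0.035072095692157745) rect ((0.4841936528682709, 0.27877098321914673), (0.06651310622692108, 0.06680949032306671), 44.6151008605957) ell ((0.4848673641681671, 0.2786313593387604), (0.06611980497837067, 0.06796161830425262), 127.97505187988281)
tray 0.76 [290. 224.] circle ((0.49925029277801514, 0.3357107937335968), 0.11250374466180801) rect ((0.49938252568244934, 0.33606016635894775), (0.2202647179365158, 0.0970771312713623), 77.96050262451172) ell ((0.499561071395874, 0.3360610008239746), (0.10519414395093918, 0.26248833537101746), 167.6978759765625)
corners [[0.4289395809173584, 0.2384747564792633], [0.5238813757896423, 0.21822580695152283], [0.5698254704475403, 0.4336455762386322], [0.47488367557525635, 0.4538945257663727]]
[[-0.9179  0.3967 -0.    ]
 [ 0.3967  0.9179  0.    ]
 [ 0.      0.     -1.    ]]
```

View pics/crop1.png

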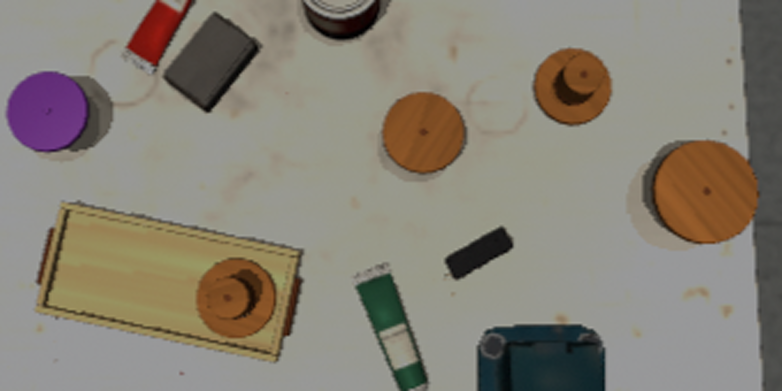

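The crop confirms it: the small wooden brim-up blank is at crop (424,132), the clearly larger one is at (706,190), and the purple one is at (48,110). Next I start moving towards blank_down while turning to the tray's yaw.

```bash
cat >> h.py <<'E'
def go(x,y,z,yaw=-12.1):
    """shift in tool axes and roll from now to TCP x,y,z with tool y axis at yaw deg"""
    s=arm.observe();M=R.from_rotvec(s["ee_rot"]).as_matrix()
    a=np.degrees(np.arctan2(M[1,1],M[0,1]))
    print("clk",round(s["clock"],2),"pos",np.round(s["position"],4),"yaw",round(a,1),"w",round(s["width"],3),"gf",round(s["gripper_force"],1),"F",np.round(s["force"],1))
    print("shift",np.round(M.T@(np.array([x,y,z])-s["position"]),4),"roll",round(np.radians((a-yaw+90)%180-90),3),"tilt",np.round(M[2],3))
E
python3 -m inch '-0.042 -0.026 0 0.145 0.0918; -0.084 -0.052 0 0.29 0.0918; -0.126 -0.078 0 0.435 0.0918; -0.168 -0.104 0 0.58 0.0918; -0.21 -0.13 0 0.725 0.0918' 
python3 -c "from h import *;go(.666,-.017,.30)"
```

```text
clock: 1.15
position: [0.3899, 0.3693, 0.405]
ee_rot: [-1.694, -2.646, -0.001]
force: [0.2, 0.2, 0.9]
width: 1.002
gripper_force: 0.0
clk 1.15 pos [0.3899 0.3693 0.405 ] yaw 24.8 w 1.002 gf 0.0 F [0.2 0.2 0.9]
shift [-0.4665  0.0889  0.1049] roll 0.643 tilt [ 0.     0.001 -1.   ]
```

```bash
python3 -m inch '-0.044 0.008 0.01 0.13 0.0918; -0.088 0.016 0.02 0.26 0.0918; -0.132 0.025 0.03 0.39 0.0918; -0.176 0.033 0.04 0.52 0.0918; -0.22 0.041 0.05 0.643 0.0918' >/dev/null
python3 -c "from h import *;go(.666,-.017,.30)"
```

```text
clk 1.65 pos [0.5203 0.1878 0.3547] yaw -12.0 w 0.998 gf 0.0 F [0.7 0.7 0.2]
shift [-0.17    0.1851  0.0547] roll 0.001 tilt [ 0.001  0.001 -1.   ]
```

```bash
python3 -m inch '-0.034 0.037 0.01 0 0.0918; -0.068 0.074 0.02 0 0.0918; -0.102 0.111 0.03 0 0.0918; -0.136 0.148 0.04 0 0.0918; -0.17 0.185 0.055 0 0.0918' >/dev/null
python3 -m inch '0 0 0.03 0 0.0918; 0 0 0.05 0 0.0918; 0 0 0.05 0 0.0918' >/dev/null
python3 - <<'E'
from h import *
go(.666,-.017,.199)
a=arm.get_image("side")[180:380,300:560];b=arm.get_image("top")[120:320,300:560]
cv2.imwrite("pics/hov.png",cv2.resize(np.hstack([a,b]),(780,300),interpolation=cv2.INTER_CUBIC)[:,:,::-1])
E
```

```text
clk 2.45 pos [ 0.6608 -0.0092  0.2487] yaw -11.8 w 0.999 gf 0.0 F [-0.2  1.1 -0.4]
shift [-0.0065  0.0069  0.0497] roll 0.006 tilt [-0.001 -0.005 -1.   ]
```

View pics/hov.png

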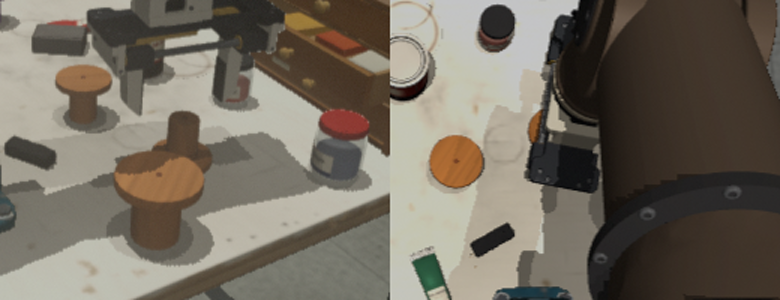

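The crown (side crop (183,115)) sits between the two open fingers (132 and 228), so I descend and grip.

```bash
python3 -m inch '-0.0065 0.007 0.02 0 0.0918; -0.0065 0.007 0.04 0 0.0918; -0.0065 0.007 0.05 0 0.0918; -0.0065 0.007 0.05 0 0.0918' 15 >/dev/null
python3 -c "from h import *;go(.666,-.017,.199)"
python3 -m inch '0 0 0 0 0.02; 0 0 0 0 0.02; 0 0 0 0 0.02; 0 0 0 0 0.02; 0 0 0 0 0.02' 15 >/dev/null
python3 -m inch '0 0 0 0 0.02; 0 0 0 0 0.02; 0 0 0 0 0.02; 0 0 0 0 0.02' 15 >/dev/null
python3 -c "from h import *;go(.511,.3947,.34)"
```

```text
clk 2.95 pos [ 0.6672 -0.0163  0.2016] yaw -11.7 w 0.999 gf 0.0 F [ 0.6 -0.   0.7]
shift [-0.001  -0.0011  0.0026] roll 0.007 tilt [ 0.    -0.001 -1.   ]
clk 3.85 pos [ 0.6674 -0.0169  0.2018] yaw -11.8 w 0.369 gf 15.0 F [-0.7  0.1 -0.3]
shift [ 0.3711 -0.237  -0.1382] roll 0.006 tilt [ 0. -0. -1.]
```

```bash
python3 -m inch '0 0 -0.045 0 0.02; 0 0 -0.09 0 0.02; 0 0 -0.13 0 0.02; 0 0 -0.13 0 0.02' >/dev/null
python3 -m inch '0.041 -0.026 0 0 0.02; 0.082 -0.052 0 0 0.02; 0.123 -0.078 0 0 0.02; 0.164 -0.104 0 0 0.02; 0.205 -0.13 0 0 0.02' >/dev/null
python3 -m inch '0.041 -0.026 0 0 0.02; 0.082 -0.052 0 0 0.02; 0.123 -0.078 0 0 0.02; 0.16 -0.102 0 0 0.02; 0.165 -0.107 0 0 0.02' >/dev/null
python3 -m inch '0 0 0 0 0.02; 0 0 0 0 0.02' >/dev/null
python3 - <<'E'
from h import *
go(.511,.3947,.24)
im=arm.get_image("top");sd=arm.get_image("side")
for c in("top","side"):
  for d in arm.place_of(c,"blank_down")[:3]: print(c,d["conf"],d["point"],ray(c,d["point"],.128))
print(proj("side",(.511,.3947,.128)),proj("side",(.511,.3947,.006)))
E
```

```text
clk 5.45 pos [0.5114 0.3922 0.3314] yaw -11.8 w 0.369 gf 15.0 F [ 0.2  0.5 -0.4]
shift [ 0.0025 -0.0009  0.0914] roll 0.005 tilt [-0.001  0.    -1.   ]
top 0.66 [283.9, 185.4] [0.51154927 0.39457644 0.128     ]
side 0.95 [155.6, 242.5] [0.51890556 0.39658518 0.128     ]
side 0.54 [225.1, 244.8] [0.41163259 0.10348906 0.128     ]
(np.float64(156.57136037264607), np.float64(239.19498949555296)) (np.float64(210.18688536154255), np.float64(244.27338507005774))
```

The blank hangs within a few mm of the target, so I lower it and release.

```bash
python3 -m inch '0.003 0 0.04 0 0.02; 0.003 0 0.08 0 0.02; 0.003 0 0.105 0 0.02; 0.003 0 0.115 0 0.02; 0.003 0 0.122 0 0.02' >/dev/null
python3 -m inch '0 0 0 0 0.02; 0 0 0 0 0.02' >/dev/null
python3 -c "from h import *;go(.511,.3947,.2083)"
```

```text
clk 6.35 pos [0.512  0.3967 0.2111] yaw -11.8 w 0.368 gf 15.0 F [ 0.4 -0.   0.2]
shift [-0.0022 -0.0006  0.0028] roll 0.006 tilt [ 0.002  0.001 -1.   ]
```

```bash
python3 -m inch '-0.002 0 0.0015 0 0.02; -0.002 0 0.003 0 0.02; -0.002 0 0.003 0 0.02' 
python3 -m inch '0 0 0 0 0.0918; 0 0 0 0 0.0918; 0 0 0 0 0.0918; 0 0 0 0 0.0918; 0 0 0 0 0.0918' >/dev/null
python3 -m inch '0 0 0 0 0.0918; 0 0 -0.02 0 0.0918; 0 0 -0.06 0 0.0918; 0 0 -0.1 0 0.0918' 
python3 -m inch '0 0 0 0 0.0918;0 0 0 0 0.0918' >/dev/null
python3 -c "from h import *;go(.618,.119,.30)"
```

```text
clock: 6.65
position: [0.5113, 0.3946, 0.2077]
ee_rot: [2.437, 1.982, 0.002]
force: [0.3, -1.0, 4.7]
width: 0.368
gripper_force: 15.0
clock: 7.55
position: [0.5107, 0.3944, 0.3073]
ee_rot: [2.437, 1.982, -0.003]
force: [0.0, 0.9, 1.0]
width: 0.997
gripper_force: 0.0
clk 7.75 pos [0.5112 0.3947 0.3079] yaw -11.7 w 1.001 gf 0.0 F [-0.2  1.1 -1.6]
shift [-0.2482  0.1607  0.0076] roll 0.006 tilt [ 0.002  0.001 -1.   ]
```

```bash
python3 -m inch '-0.042 0.027 0 0 0.0918; -0.084 0.054 0 0 0.0918; -0.126 0.081 0 0 0.0918; -0.168 0.108 0 0 0.0918; -0.21 0.135 0 0 0.0918' >/dev/null
python3 -m inch '-0.025 0.016 0 0 0.0918; -0.038 0.0257 0 0 0.0918; -0.038 0.0257 0 0 0.0918' >/dev/null
python3 - <<'E'
from h import *
go(.618,.119,.21)
im=arm.get_image("top");sd=arm.get_image("side")
d=arm.silhouettes("side","blank_up")
for e in d[:3]:
  P=circ("side",e["region"],.056);print(e["conf"],e["point"],"place")
for e in arm.place_of("side","blank_up")[:3]: print(e["conf"],e["point"],ray("side",e["point"],0))
for e in arm.silhouettes("top","blank_packed")[:2]: print("pk",e["conf"],cv2.minEnclosingCircle(circ("top",e["region"],.016)))
for e in arm.silhouettes("top","blank_down")[:3]: print("dn",e["conf"],e["point"],cv2.minEnclosingCircle(circ("top",e["region"],.016)))
a=sd[120:320,200:460];b=im[160:360,150:410]
cv2.imwrite("pics/hov2.png",cv2.resize(np.hstack([a,b]),(780,300),interpolation=cv2.INTER_CUBIC)[:,:,::-1])
E
```

```text
clk 8.55 pos [0.6182 0.1169 0.3059] yaw -12.0 w 1.0 gf 0.0 F [-0.3 -0.9  0.6]
shift [ 0.0022 -0.0005  0.0959] roll 0.003 tilt [-0.001 -0.001 -1.   ]
0.9 [177.2, 294.0] place
0.6 [236.5, 353.8] place
0.62 [193.1, 295.2] [0.65061754 0.43224996 0.        ]
0.6 [256.5, 358.5] [0.62850423 0.11676376 0.        ]
pk 0.61 ((0.4837604761123657, 0.280301034450531), 0.0360846072435379)
dn 0.97 [285.4, 204.1] ((0.5097720623016357, 0.39442160725593567), 0.03384916111826897)
```

View pics/hov2.png

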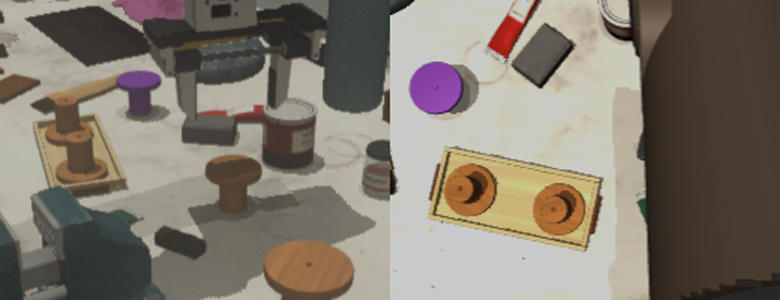

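The side view shows blank_down seated in the tray. The brim-up blank (side crop (233,175)) is under the gripper, and the paint can (290,135) is nearby, so I check clearance to it before descending.

```bash
python3 -c "
from h import *
for z in (0,.06,.08,.1): print(z,ray('top',(158,308),z),ray('side',(195,393),z),ray('side',(225,393),z))"
python3 -m inch '0.002 0 0.02 0 0.0918; 0.002 0 0.04 0 0.0918; 0.002 0 0.04 0 0.0918; 0.002 0 0.04 0 0.0918'
python3 - <<'E'
from h import *
go(.618,.119,.209)
a=arm.get_image("side")[170:290,290:450]
cv2.imwrite("pics/hov3.png",cv2.resize(a,(800,600),interpolation=cv2.INTER_CUBIC)[:,:,::-1])
E
```

```text
0 [0.77202291 0.18617465 0.        ] [0.83952722 0.30999856 0.        ] [0.75504814 0.18839971 0.        ]
0.06 [0.75260701 0.18441116 0.06      ] [0.7614867  0.20274939 0.06      ] [0.68693909 0.09544586 0.06      ]
0.08 [0.74613504 0.18382332 0.08      ] [0.7354732  0.16699967 0.08      ] [0.66423607 0.06446124 0.08      ]
0.1 [0.73966307 0.18323549 0.1       ] [0.70945969 0.13124994 0.1       ] [0.64153306 0.03347662 0.1       ]
clock: 9.25
position: [0.618, 0.1218, 0.2669]
ee_rot: [-2.436, -1.983, 0.001]
force: [1.0, 0.7, 0.5]
width: 0.998
gripper_force: 0.0
clk 9.25 pos [0.618  0.1218 0.2669] yaw -11.7 w 0.998 gf 0.0 F [1.  0.7 0.5]
shift [-0.0027  0.0006  0.0579] roll 0.007 tilt [-0.    -0.001 -1.   ]
```

View pics/hov3.png

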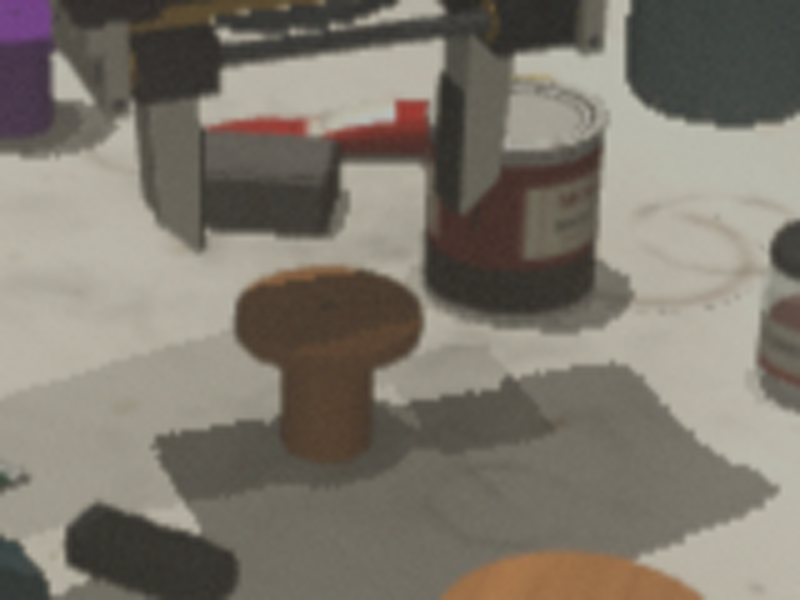

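The blank's brim centre is at side pixel about (231.6,355.6), and the open fingers straddle it. The can is about 0.07 m high, below the gripper body.

```bash
python3 -c "
from h import *
print(ray('side',(231.6,355.6),.056),proj('side',(.618,.1195,.056)),proj('side',(.618,.1195,0)))
print(ray('side',(170+455/5,290+328/5),0))"
python3 -m inch '-0.003 0 0.02 0 0.0918; -0.003 0 0.04 0 0.0918; -0.003 0 0.056 0 0.0918; -0.003 0 0.056 0 0.0918; -0.003 0 0.056 0 0.0918'
python3 -c "from h import *;go(.618,.119,.209)"
```

```text
[0.61945672 0.11377716 0.056     ] (np.float64(230.4743216755099), np.float64(353.2364475428857)) (np.float64(257.2864036442629), np.float64(352.8423906253374))
[0.61560948 0.10583511 0.        ]
clock: 9.8
position: [0.6179, 0.1182, 0.2113]
ee_rot: [2.437, 1.982, 0.001]
force: [-0.2, 1.0, 0.4]
width: 0.999
gripper_force: 0.0
clk 9.8 pos [0.6179 0.1182 0.2113] yaw -11.7 w 0.999 gf 0.0 F [-0.2  1.   0.4]
shift [ 0.0008 -0.      0.0023] roll 0.006 tilt [ 0.  0. -1.]
```

```bash
python3 -m inch '-0.001 0 0.001 0 0.0918; -0.001 0 0.001 0 0.06; -0.001 0 0.001 0 0.06; -0.001 0 0.001 0 0.06; -0.001 0 0.001 0 0.06' 20 >/dev/null
python3 -m inch '0 0 0 0 0.06; 0 0 0 0 0.06; 0 0 0 0 0.06' >/dev/null
python3 -c "from h import *;go(.4985,.336,.34)"
python3 -m inch '0 0 -0.03 0 0.06; 0 0 -0.07 0 0.06; 0 0 -0.11 0 0.06; 0 0 -0.135 0 0.06; 0 0 -0.135 0 0.06' >/dev/null
python3 -c "from h import *;go(.4985,.336,.34)"
```

```text
clk 10.6 pos [0.6175 0.1171 0.21  ] yaw -11.8 w 0.732 gf 20.0 F [ 0.2 -0.6  3.8]
shift [ 0.1901 -0.161  -0.13  ] roll 0.006 tilt [ 0.  0. -1.]
clk 11.1 pos [0.6184 0.117  0.3487] yaw -11.8 w 0.731 gf 20.0 F [-0.1  0.2 -0.7]
shift [ 0.19   -0.1621  0.0083] roll 0.006 tilt [ 0.003  0.006 -1.   ]
```

```bash
python3 -m inch '0.037 -0.032 0 0 0.06; 0.075 -0.064 0 0 0.06; 0.112 -0.096 0 0 0.06; 0.15 -0.128 0 0 0.06; 0.188 -0.16 0 0 0.06' >/dev/null
python3 -m inch '0.002 -0.002 0 0 0.06; 0.002 -0.002 0 0 0.06; 0.002 -0.002 0.03 0 0.06; 0.002 -0.002 0.045 0 0.06; 0.002 -0.002 0.045 0 0.06' >/dev/null
python3 - <<'E'
from h import *
go(.498,.3365,.216)
a=arm.get_image("side");b=arm.get_image("top")
for c,z in(("side",.095),("top",.095)):
  for e in arm.place_of(c,"blank_up")[:3]: print(c,e["conf"],e["point"],ray(c,e["point"],z))
cv2.imwrite("pics/place.png",cv2.resize(np.hstack([a[120:270,160:360],b[220:370,130:330]]),(800,300),interpolation=cv2.INTER_CUBIC)[:,:,::-1])
E
```

```text
clk 12.1 pos [0.4976 0.3338 0.2973] yaw -11.9 w 0.732 gf 20.0 F [-0.3 -0.5  0.1]
shift [0.0031 0.0001 0.0813] roll 0.003 tilt [-0.004 -0.002 -1.   ]
side 0.89 [186.4, 248.7] [0.49744771 0.31409106 0.095     ]
side 0.63 [193.9, 293.2] [0.55736489 0.2382798  0.095     ]
side 0.54 [234.4, 255.3] [0.43510738 0.12503998 0.095     ]
top 0.86 [290.9, 225.4] [0.49944742 0.33293228 0.095     ]
top 0.61 [225.2, 189.8] [0.61890136 0.3992151  0.095     ]
```

View pics/place.png

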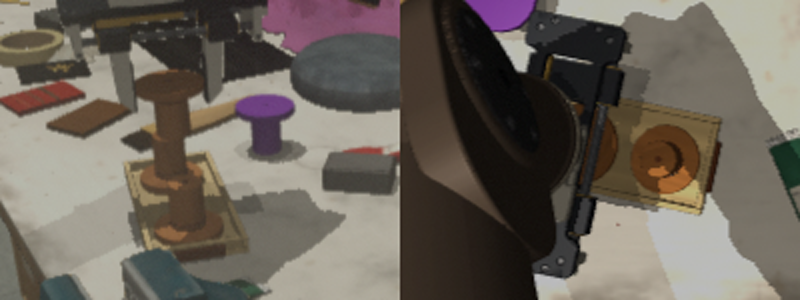

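The view shows the blank held upright over the tray middle, with the packed crown at top crop (660,160). I lower it now.

```bash
python3 -m inch '0.004 0 0.02 0 0.06; 0.004 0 0.04 0 0.06; 0.004 0 0.06 0 0.06; 0.004 0 0.07 0 0.06; 0.004 0 0.076 0 0.06'
python3 -m inch '0 0 0 0 0.06; 0 0 0 0 0.06' >/dev/null
python3 -c "from h import *;go(.498,.3365,.216)"
```

```text
clock: 12.8
position: [0.4985, 0.3399, 0.2237]
ee_rot: [2.437, 1.982, 0.0]
force: [-0.4, 0.3, 0.6]
width: 0.73
gripper_force: 20.0
clk 13.0 pos [0.4987 0.3402 0.2246] yaw -11.8 w 0.731 gf 20.0 F [ 0.7  1.4 -1. ]
shift [-0.0037  0.0001  0.0086] roll 0.006 tilt [ 0.001  0.001 -1.   ]
```

```bash
python3 -m inch '-0.002 0 0.003 0 0.06; -0.002 0 0.006 0 0.06; -0.002 0 0.0085 0 0.06; -0.002 0 0.0085 0 0.06'
python3 -c "from h import *;go(.498,.3365,.216)
a=arm.get_image('side');print([(e['conf'],e['point'],ray('side',e['point'],.006)) for e in arm.place_of('side','blank_up')[:3]])"
```

```text
clock: 13.4
position: [0.4982, 0.3382, 0.2157]
ee_rot: [-2.437, -1.982, -0.002]
force: [-0.3, -0.4, 3.3]
width: 0.728
gripper_force: 20.0
clk 13.4 pos [0.4982 0.3382 0.2157] yaw -11.8 w 0.728 gf 20.0 F [-0.3 -0.4  3.3]
shift [-0.0017  0.0002 -0.0003] roll 0.006 tilt [ 0.001  0.001 -1.   ]
[(0.73, [193.2, 292.7], array([0.63982491, 0.42247928, 0.006     ])), (0.64, [221.5, 248.7], array([0.49975755, 0.33978384, 0.006     ]))]
```

It has touched down at 3.3 N at the expected height and is centred, so I release and rise.

```bash
python3 -m inch '0 0 0 0 0.0918; 0 0 0 0 0.0918; 0 0 0 0 0.0918; 0 0 0 0 0.0918; 0 0 0 0 0.0918' >/dev/null
python3 -m inch '0 0 -0.01 0 0.0918; 0 0 -0.04 0 0.0918; 0 0 -0.08 0 0.0918; 0 0 -0.12 0 0.0918; 0 0 -0.15 0 0.0918' >/dev/null
python3 -m inch '0 0.03 0 0 0.0918; 0.02 0.07 -0.02 0 0.0918; 0.04 0.11 -0.03 0 0.0918; 0.06 0.15 -0.03 0 0.0918; 0.08 0.18 -0.03 0 0.0918' >/dev/null
python3 -m inch '0 0 0 0 0.0918;0 0 0 0 0.0918' >/dev/null
python3 - <<'E'
from h import *
go(.498,.3365,.216)
a=arm.get_image("side");b=arm.get_image("top")
for n in("blank_up","blank_down","blank_packed"):
  for c in("side","top"):
    for e in arm.place_of(c,n)[:2]: print(n,c,e["conf"],ray(c,e["point"],.006))
cv2.imwrite("pics/end.png",cv2.resize(np.hstack([a[120:270,160:360],b[220:370,130:330]]),(800,300),interpolation=cv2.INTER_CUBIC)[:,:,::-1])
E
```

```text
clk 15.2 pos [0.6908 0.3795 0.3947] yaw -11.8 w 1.003 gf 0.0 F [-0.9  0.2 -0.4]
shift [-0.0812 -0.1799  0.1789] roll 0.006 tilt [-0.001 -0.    -1.   ]
blank_up side 0.9 [0.50337891 0.3371811  0.006     ]
blank_up side 0.6 [0.63802715 0.4107573  0.006     ]
blank_up top 0.79 [0.50196526 0.33531615 0.006     ]
blank_up top 0.6 [0.63821424 0.42649165 0.006     ]
blank_down side 0.57 [0.51246361 0.37699381 0.006     ]
blank_down side 0.35 [0.49840414 0.33744686 0.006     ]
blank_down top 0.73 [0.51311212 0.38823886 0.006     ]
blank_packed side 0.62 [0.49140054 0.28475867 0.006     ]
blank_packed top 0.6 [0.48336263 0.27766152 0.006     ]
blank_packed top 0.22 [0.50768112 0.39508786 0.006     ]
```

View pics/end.png

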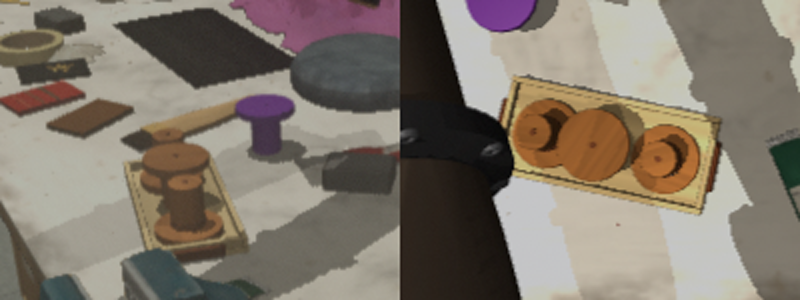

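The row stands as asked: brim-up disc at top crop (595,145) lies level between the two crowns (537,130) and (662,158), and the arm is clear.

```bash
python3 -c "from cell import arm;print(arm.sign_off())"
```

```text
the job is handed in; nothing more can be done
None
```

The job is handed in: the last pictures show blank_down standing at the empty end and blank_up crown-down between it and the packed blank, with the arm clear, at about 15 s on the robot's clock; no verdict came back.

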